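# Put the widest check weight from the revolving stand on the spring balance

## Task

Turn the revolving stand by the bar on its top until the widest of the three hanging weights hangs above the pointer on the stand's foot. Then lift that weight up and out of its hook and stand it upright on the pan of the spring balance, inside the rim, setting it down gently: do not drop it and do not press the pan far down. The other two weights stay on their hooks, and the other things on the bench stay where they are.

Things in the scene. Friction and masses are not known exactly. Their poses are not given: they have to be found in the camera images.
- stand: the fixed foot of the revolving stand, a low grey disc 120 mm across; origin on the worktop on the stand's axis, z up. A small pointer lies on the worktop and sticks out of the disc along the foot's -x direction, to 83 mm from the axis; it points roughly to the robot's left (+y), where there is room for a slanting hand.
- knob (a point): centre of the grip bar on top of the turning head, on the stand's axis. The bar is 50 mm long (along x), 12 mm thick (along y) and 36 mm tall; its top is 11 mm above this point, its foot 25 mm below. Head, cover, forks and bar turn together about the vertical axis, either way, up to 3.1 rad from the start, with light friction (0.08 N m), and stay where left; turned in jerks, the weights swing.
- cover (a point): centre of the underside of the round cover (70 mm radius, 7 mm thick) that turns with the head, 178 mm above the worktop. Under it a hand that points straight down has no room at the weights: reach in slanting, from outside and above, about 40 degrees off vertical.
- pocket (a point): where a neck hangs in one of the three forks (the one along the bar, at 90 mm radius in +x; the others are 120 degrees from it), level with the fork's top, 150 mm up. Forks are 5 mm thick, slots 14 mm wide and open outwards. Prongs end 110 mm from the axis in lips turned up 5 mm: raise a weight more than 5 mm (at most 13, then its cylinder meets the fork), then pull straight out.
- wide_weight_centre (a point): centre of a plain steel weight's cylinder, which is 46 mm in diameter, 44 mm tall and upright (z up); above it a neck 10 mm thick, 18 mm long, then a round head 24 mm across, 6 mm thick; about 250 g. It hangs by the underside of its head in a fork of the stand, 90 mm from the stand's axis. This is the widest weight, the one to be moved.
- mid_weight_centre (a point): centre of a plain steel weight's cylinder, which is 36 mm in diameter, 44 mm tall and upright (z up); above it a neck 10 mm thick, 18 mm long, then a round head 24 mm across, 6 mm thick; about 180 g. It hangs by the underside of its head in a fork of the stand, 90 mm from the stand's axis. To be left on its hook (it rides round with the stand).
- slim_weight_centre (a point): centre of a plain steel weight's cylinder, which is 26 mm in diameter, 44 mm tall and upright (z up); above it a neck 10 mm thick, 18 mm long, then a round head 24 mm across, 6 mm thick; about 100 g. It hangs by the underside of its head in a fork of the stand, 90 mm from the stand's axis. To be left on its hook (it rides round with the stand).
- balance_axis (a point): a point on the upright axis of the spring balance, at the top of its fixed grey case (120 x 120 mm), 53 mm above the worktop. The round pan is above it on a stem drawn out by an amount that differs and is not reported: the empty pan's floor is 81 to 161 mm above the worktop, to be seen or felt. The pan is 78 mm across; its floor is 72 mm across inside a rim 4 mm high.
- pan (a joint): how far the pan is pressed down on its spring, in m: 0 empty, 0.001 to 0.003 under the wide weight alone, 0.016 at its stop; keep it under 0.0085 throughout; about 0.9 N a millimetre.
- lab_timer: a white bench timer, 62 x 62 x 21 mm; a bystander, to be left alone; origin at the centre of its underside.
- wrench_0: an open-ended spanner, 128 x 27 x 6 mm; a bystander, to be left alone; origin at the centre of its underside.
- crucible_0: a white porcelain crucible, 39 mm across, 28 mm tall; a bystander, to be left alone; origin at the centre of its underside.
Mind the look-alikes: they are no part of the job. Leave any blue or red look-alike of the part that bears wide_weight_centre alone.

How it is judged:
By the outcome, as a careful person would: the job done as asked, in the order asked, and still so for the second after the job is handed in, with the robot touching nothing.
It also fails if it takes over 58 s, if anything falls off the work surface, if the arm or the gripper's body presses on something with over 40 N, if the wrist force passes 120 N, or if a joint passes its speed limit or range.

## Robot

A 6-joint arm with a two-finger parallel gripper is mounted at the origin on a cart in front of the work surface, level with it; the furniture and walls round the work are solid. World frame = base frame: x ahead of the robot, y to its left, z up, the work surface at z = 0. Lengths are in mm, angles in rad, forces in N, time in s.
With the tool pointing down it reaches from about 350 to 875 mm from the base axis. Payload 4.2 kg.
Tool frame: the origin (TCP) lies midway between the tips of the shut fingers; the grasp point (between the pads) lies 19 mm behind it (arm.tcp_to_grasp is the distance from the TCP to the grasp point, in mm); z points along the fingers, y is the line along which they close (so a half turn about z gives the same grasp; the last joint's range is limited). The gripper opens to 85 mm and grips with 20 to 120 N. Pads are 22 mm wide; open, the fingers measure 114 mm over their backs; the gripper's body (76 mm by 85 mm) begins 54 mm behind the grasp point. The pads swing forward as they close: fully open they stand 13 mm farther back than shut.
Start: joints at [-0.971, 0.385, 0.008, 0, -1.194, -0.259], TCP at [208.915, -589.028, 231.312] pointing down, gripper open.
Joint ranges: [-3.14, 3.14], [-1.21, 2.06], [-1.07, 1.41], [-3.16, 2.05], [-2.99, -0.16], [-3.1, 3.1]. Speed limits (rad/s): [2.79, 2.79, 3.14, 3.14, 3.14, 3.14].

## Interface

Orientations are given as a unit quaternion [x, y, z, w].
In Python, from bench import arm gives the robot as it stands.
- The arm moves only by the tool arm_command, never from a script. Its argument "rows" is a list of rows, each a list of 2 entries, a list of its own where there are three numbers: the shift along the tool's x, y, z as a fraction of full scale, then the turn, a rotation vector about the tool's x, y, z as a fraction of full scale. In form: [[[x, y, z], [wx, wy, wz]], ...]. A call has 1 to 5 rows; each row is the pose to reach, as a shift and turn from the pose commanded when the call began, along the tool's axes at that moment, turning the shorter way round; what a row does not reach only later rows make up. Full scale, the value 1, is 0.25 m for a shift and 180 degrees for a turn. A row lasts 1/10 s, in which the tool goes at most 50 mm and 8.59 degrees, less where a joint would pass 70% of its speed; a pose out of reach is approached as far as the arm can. A call with a number of a shift or a turn outside -1 to 1 is refused whole. A call with a gripper value outside its range is refused whole. "grip" is the opening, from 0 (shut) to 1 (fully open), set as the call begins (left out, the last holds). The fingers move at their own pace and stop on an object; the grip force is fixed at half the most. Time passes only in rows, so rows that repeat a pose let the fingers close. It gives the time, the measured TCP pose, the force, the opening and the grip force at its end, in the units of the state.
- arm.read_state(): the state, without advancing time (a new reading comes with each control period).
- arm.get_image(name): name is "scene" or "side" or "wrist"; returns (picture, depth): 384x512x3 uint8, blue, green, red; 384x512 float32, mm along the optical axis (not along the pixel's ray), 0 where there is no reading.
- arm.camera_info(name): a dict with "fx", "fy", "cx", "cy" (pixels), "extrinsics" (4x4, takes a point from camera to world coordinates). Camera axes: x right, y down, z forward; pixel columns grow to the right and rows downward; lengths in mm; the calibration is good to about 2 mm. A picture is of the moment at which its call begins: read the wrist's pose just before it. camera_info takes no time and is no camera call; for the wrist camera it gives the pose at the moment of the call.
- arm.job_done(): hands the job in; it is judged then, once.
Trained networks look in the newest picture that a camera, given by its name, has taken for a name from the list of things; names that differ only in an ending like _2 or _b are one class to them, and where a whole thing is asked for, a point or a joint stands for the part that bears it (a point fixed in the world has none). Each returns a list of dicts, best first, with "score" (0 to 1); they miss things now and then, are a little off and sometimes report something else, mostly with a low value. They report only what shows in the picture. A call takes as long as a camera call. They do not tell look-alikes from the thing itself.
- arm.spot_in(camera, query): "position" ([column, row] in pixels, amid what is visible of it).
The state is a dict: "clock": time; "joints": joint angles; "joint_vel": joint speeds; "joint_efforts": joint torques, N m; "position": TCP position; "ee_rot": TCP orientation; "contact_force": force on the tool from outside, world axes, zero at the start; "wrist_torque": the same for the moment, N m; "gripper_width": finger opening in mm; "grasp_force": force on a finger pad.
Only numpy, scipy, OpenCV 4.12 (cv2) and the standard library are available. Lean on these libraries where they do the work, as an engineer would, in place of code of your own. Each camera call takes 0.05 s, during which the arm holds its last target. There are 200 camera calls.

## Working session

There is one attempt and no reset: what is moved stays moved. The work goes in short steps, Python scripts to look and compute and a tool call to move; the robot and the scene stay as the last step left them, time stands still between calls to the robot, and variables do not carry over. Pictures are saved under pics/ and viewed, at most 10 in all, crops included, and the job is handed in when it is done.

Besides the shell and the picture viewer there is one more tool, called after "Call:" by a JSON object that holds its "fn" and its "kwargs", one argument or row to a line. arm_command: Moves the arm, as the interface text tells. Shift numbers are shares of 0.25 m and turn numbers shares of 180 degrees, none past 1 either way. Its arguments: {"type":"object","properties":{"rows":{"type":"array","items":{"type":"array"}},"grip":{"type":"number"}},"required":["rows"]}

```bash
mkdir -p pics; ls; cat > h.py <<'E'
import numpy as np, cv2
from scipy.spatial.transform import Rotation as R
from bench import arm
def px2w(cam,u,v,d,info=None):
    i=info or arm.camera_info(cam); E=np.array(i["extrinsics"])
    p=np.array([(u-i["cx"])/i["fx"]*d,(v-i["cy"])/i["fy"]*d,d,1]); return (E@p)[:3]
def cloud(cam):
    i=arm.camera_info(cam); im,d=arm.get_image(cam); E=np.array(i["extrinsics"])
    v,u=np.mgrid[0:384,0:512]
    P=np.stack([(u-i["cx"])/i["fx"]*d,(v-i["cy"])/i["fy"]*d,d],-1)@E[:3,:3].T+E[:3,3]
    P[d==0]=np.nan
    return im,d,P
E
python3 - <<'E'
from h import *
ims=[]
for c in ("scene","side"):
    im,d,P=cloud(c); ims.append(im); np.savez(f"{c}.npz",im=im,d=d,P=P)
    print(c,np.round(arm.camera_info(c)["extrinsics"],2).tolist())
    for q in ["stand","knob","cover","wide_weight_centre","mid_weight_centre","slim_weight_centre","balance_axis","pan","lab_timer","wrench_0","crucible_0"]:
        for r in arm.spot_in(c,q)[:3]:
            u,v=r["position"]; print(c,q,round(r["score"],2),round(u),round(v),np.round(P[int(min(v,383)),int(min(u,511))]))
cv2.imwrite("pics/a.png",cv2.resize(ims[0],(800,600)))
cv2.imwrite("pics/b.png",cv2.resize(ims[1],(800,600)))
print(arm.read_state())
E
```

```text
pics
scene [[-0.8, -0.46, 0.39, 36.33], [-0.61, 0.6, -0.52, 580.07], [0.0, -0.65, -0.76, 1006.94], [0.0, 0.0, 0.0, 1.0]]
scene stand 0.98 262 188 [ 548. -119.   20.]
scene knob 0.89 265 145 [ 546. -132.  184.]
scene cover 0.9 265 146 [ 544. -129.  184.]
scene wide_weight_centre 0.74 236 251 [459. 110.  42.]
scene wide_weight_centre 0.58 304 149 [ 528. -316.   40.]
scene wide_weight_centre 0.57 255 275 [378. 136.  43.]
scene mid_weight_centre 0.56 230 167 [604. -52. 128.]
scene balance_axis 0.63 188 282 [489. 250.  50.]
scene pan 0.7 183 258 [516. 233. 109.]
scene lab_timer 0.63 272 241 [414.   9.  15.]
scene lab_timer 0.5 190 283 [486. 247.  49.]
scene wrench_0 0.45 287 180 [ 455. -104.  130.]
scene wrench_0 0.43 309 210 [ 394. -142.    8.]
scene wrench_0 0.26 217 224 [568.  56.  10.]
scene crucible_0 0.56 217 228 [566.  59.   2.]
side [[1.0, -0.05, 0.05, 428.09], [-0.07, -0.49, 0.87, -1177.57], [-0.02, -0.87, -0.49, 789.14], [0.0, 0.0, 0.0, 1.0]]
side stand 0.9 275 250 [ 544. -157.   25.]
side knob 0.92 276 195 [ 548. -145.  187.]
side knob 0.55 255 158 [522. 250. 110.]
side cover 0
[... 554 characters left out ...]
': array([-9.71382410e-01,  3.84699663e-01,  7.86202134e-03,  1.37097113e-05,
       -1.19398510e+00, -2.58603548e-01]), 'joint_vel': array([-0.00039452,  0.00080627,  0.00019883, -0.00031156, -0.00155158,
        0.00027909]), 'joint_efforts': array([ 5.14287931e-04, -3.92101407e+01,  1.88619089e+01,  4.19078931e+00,
       -2.86974973e-04, -7.58452586e-06]), 'position': array([ 208.91586254, -589.01622273,  231.29942151]), 'ee_rot': array([-1.69584164e-01,  9.85515708e-01,  9.35729190e-06, -1.12893063e-05]), 'contact_force': array([ 0.35689161, -0.25264941,  0.08832599]), 'wrist_torque': array([ 0.02026533, -0.02375802, -0.03307979]), 'grasp_force': 0.0, 'gripper_width': 85.76567622717094}
```

View pics/a.png

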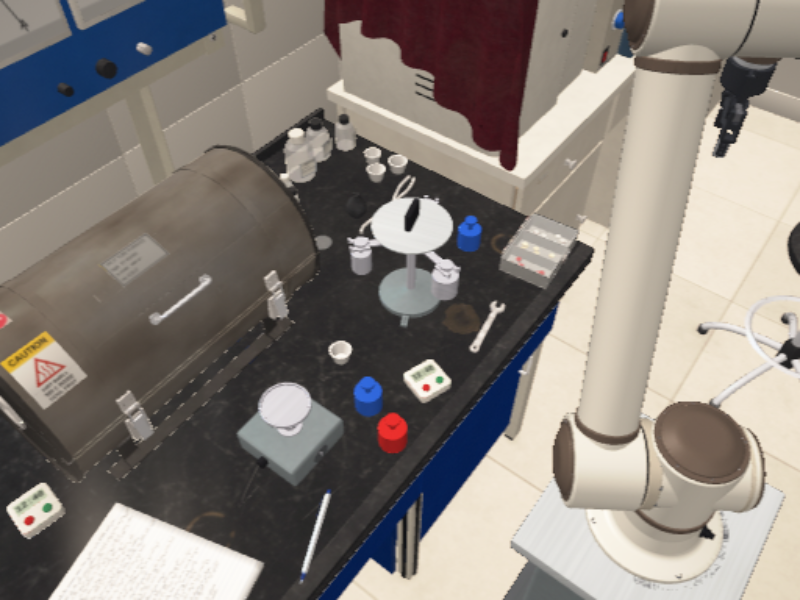

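View pics/b.png

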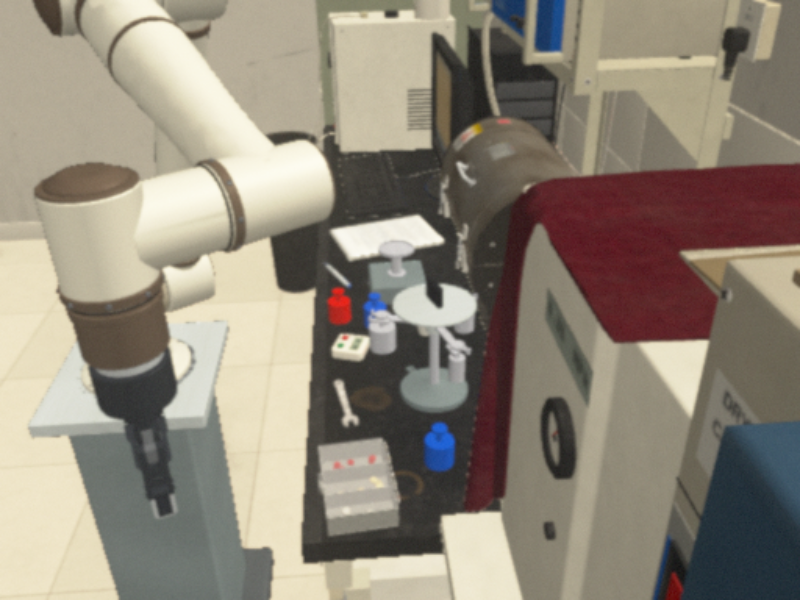

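```bash
python3 - <<'E'
from h import *
from scipy.optimize import least_squares
D={c:np.load(c+".npz") for c in("scene","side")}
def circ(p,r=None):
    f=lambda q: np.hypot(p[:,0]-q[0],p[:,1]-q[1])-(r or q[2])
    s=least_squares(f,[*np.nanmean(p,0)[:2],(r or 40)],loss="soft_l1"); return np.round(s.x,1),round(np.abs(s.fun).mean(),2)
for c in D:
    P=D[c]["P"].reshape(-1,3); P=P[~np.isnan(P).any(1)]
    near=np.hypot(P[:,0]-545,P[:,1]+140)
    k=P[(near<90)&(P[:,2]>179)&(P[:,2]<192)]; print(c,"cover n",len(k),"z",np.median(k[:,2]),"mid-extents",(k.min(0)+k.max(0))/2,k.max(0)-k.min(0))
    m=np.zeros((600,600),np.uint8); ij=np.round((k[:,:2]-[245,-440])).astype(int); m[ij[:,1],ij[:,0]]=255
    m=cv2.morphologyEx(m,cv2.MORPH_CLOSE,np.ones((9,9)))
    cs=max(cv2.findContours(m,cv2.RETR_EXTERNAL,cv2.CHAIN_APPROX_NONE)[0],key=cv2.contourArea)
    (x,y),r=cv2.minEnclosingCircle(cs); print(" enclosing",x+245,y-440,r,"fit",circ(cs[:,0,:]+np.array([245.,-440.])), cv2.contourArea(cs))
    b=P[(near<60)&(P[:,2]>200)&(P[:,2]<235)]; print(" bar n",len(b),b.mean(0),"top",np.percentile(b[:,2],[50,95]))
    t=b[b[:,2]>np.percentile(b[:,2],95)-4]; 
    (l)=cv2.fitLine(b[:,:2].astype(np.float32),cv2.DIST_L2,0,.01,.01).ravel(); print(" bar dir deg",np.degrees(np.arctan2(l[1],l[0])), "top mid",t.mean(0),len(t))
    w=P[(near>60)&(near<140)&(P[:,2]>86)&(P[:,2]<128)]
    lab=np.round(np.degrees(np.arctan2(w[:,1]+140,w[:,0]-545))/40)
    for L in np.unique(lab):
        g=w[lab==L]
        if len(g)>20: print(" weight grp",L*40,len(g),g.mean(0),[ (r,*circ(g,r)) for r in(13,18,23)])
    f=P[(near<100)&(P[:,2]>4)&(P[:,2]<30)]; print(" foot",len(f),np.percentile(f[:,2],[5,50,95]),(f.min(0)+f.max(0))/2)
    bp=P[(np.hypot(P[:,0]-520,P[:,1]-240)<70)&(P[:,2]>75)]; print(" pan",len(bp),np.percentile(bp[:,2],[5,25,50,75,95]),(bp.min(0)+bp.max(0))/2,bp.max(0)-bp.min(0))
    cs_=P[(np.hypot(P[:,0]-500,P[:,1]-240)<110)&(P[:,2]>46)&(P[:,2]<60)]; print(" case",np.median(cs_[:,2]),cv2.minAreaRect(cs_[:,:2].astype(np.float32)))
im=D["scene"]["im"]; a=cv2.resize(im[115:225,205:325],None,fx=5,fy=5,interpolation=cv2.INTER_CUBIC); cv2.imwrite("pics/c.png",a)
E
```

```text
scene cover n 1348 z 182.98040079284948 mid-extents [ 552.03955876 -133.26462902  185.40490867] [139.92370007 142.12964594  12.79207952]
 enclosing 552.9087524414062 -132.72467041015625 72.07942199707031 fit (array([ 551. , -132.3,   67.3]), np.float64(11.6)) 12672.5
 bar n 102 [ 548.85923472 -129.01885493  216.13875716] top [218.27248403 222.46069285]
 bar dir deg -74.487686 top mid [ 551.06132763 -131.95736675  220.78041149] 49
 weight grp 40.0 122 [605.11314941 -57.90480961 108.06341765] [(13, array([610.3, -64.4,  13. ]), np.float64(1.79)), (18, array([614.1, -69.1,  18. ]), np.float64(1.24)), (23, array([617.8, -73.6,  23. ]), np.float64(1.6))]
 weight grp 160.0 156 [454.81726867 -98.87466526 108.57656316] [(13, array([ 458.7, -104.9,   13. ]), np.float64(2.95)), (18, array([ 461.7, -109.5,   18. ]), np.float64(1.52)), (23, array([ 464.8, -114.5,   23. ]), np.float64(0.93))]
 foot 941 [ 5.26975483 14.21903756 20.91448149] [ 543.69598188 -135.69095074   16.99132647]
 pan 785 [106.20488017 107.84205854 109.12669288 110.61015027 113.12722061] [512.65236372 234.81148846 109.67931096
[... 967 characters left out ...]
66.4,  18. ]), np.float64(1.33)), (23, array([614.4, -60.7,  23. ]), np.float64(1.63))]
 weight grp 160.0 207 [ 465.78827842 -129.37170046  108.37655945] [(13, array([ 466.3, -122.6,   13. ]), np.float64(3.39)), (18, array([ 466.3, -117.1,   18. ]), np.float64(1.89)), (23, array([ 466.5, -111.2,   23. ]), np.float64(1.29))]
 foot 885 [ 6.05675002 14.84270495 21.27411671] [ 539.02329802 -145.38870188   17.00012444]
 pan 246 [ 82.3512408  107.81221824 109.54514145 111.17420753 113.43752197] [514.08302234 234.83995778  95.44603726] [74.95649495 82.73106004 38.47676784]
 case 50.41596369227318 ((514.0870971679688, 233.03268432617188), (118.24767303466797, 128.23048400878906), 0.9462181329727173)
```

View pics/c.png

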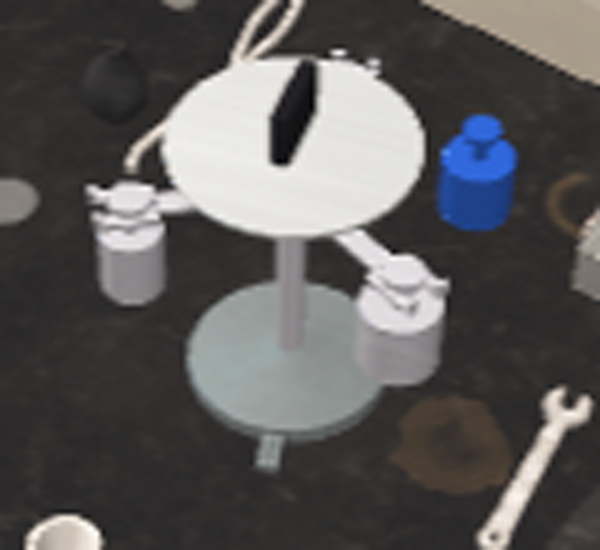

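```bash
python3 - <<'E'
from h import *
D=np.load("scene.npz"); P=D["P"];im=D["im"]
i=arm.camera_info("scene"); E=np.array(i["extrinsics"])
def ray(u,v,z):
    d=E[:3,:3]@np.array([(u-i["cx"])/i["fx"],(v-i["cy"])/i["fy"],1]); return E[:3,3]+d*(z-E[2,3])/d[2]
ax=np.array([552.5,-133])
for (a,b) in [(270,440),(268,452),(265,467)]:
    p=ray(205+a/5,115+b/5,3); q=p[:2]-ax; print("ptr",p.round(1),np.hypot(*q).round(1),np.degrees(np.arctan2(q[1],q[0])).round(1))
# pointer pixels: bright points on ring 62..83 mm
v,u=np.mgrid[0:384,0:512]
W=np.array([[ray(x,y,3)[:2] for x in range(240,280)] for y in range(195,225)])
r=np.hypot(*(W-ax).transpose(2,0,1)); g=im[195:225,240:280].mean(2); m=(r>66)&(r<81)&(g>90); q=(W[m]-ax); print("mask ptr n",m.sum(),q.mean(0),np.degrees(np.arctan2(*q.mean(0)[::-1])))
for b,t in ((0.,'scene'),(1.,'side')):
    P=np.load(t+".npz")["P"].reshape(-1,3); P=P[~np.isnan(P).any(1)]
    H=[]
    for x in range(350,801,50):
        H.append([int(np.max(np.r_[0,P[(abs(P[:,0]-x)<25)&(abs(P[:,1]-y)<25)&(P[:,2]<600)][:,2]])) for y in range(-600,451,50)])
    print(t,"rows x350.., cols y -600..450"); print(np.array(H))
E
```

```text
ptr [524.3 -78.9   3. ] 61.0 117.5
ptr [519.8 -71.1   3. ] 70.0 117.8
ptr [514.5 -61.2   3. ] 81.2 117.9
mask ptr n 19 [-33.80222214  65.77554423] 117.19874868762648
scene rows x350.., cols y -600..450
[[  0   0   0  38  39  43  41   4   7   4  10   5  20   4  45  67   5   5
    5  12  10   3]
 [  0   0   0  40  41  41  41   6  10  10  10   4  24  24  44  71   6  10
   12  11  15  14]
 [  0   0   0  40  41  41  40   5   7 133 159   4  24  21  71  48  54 115
   53   5  13  14]
 [ 68  67  68   4   6  42  46   6 184 187 188 184   5   4  44   4 116 114
   54   4   8  15]
 [ 69  69 374 144   6  66  72 157 186 224 222 185   7  31  31   4 115 115
   54   6   4  15]
 [387 410 428 419   4   3   3 156 185 187 188 184   5  28 124   4   7   4
    5   4   6  15]
 [  0   0 418 414   6   4   0   0   3   5   5 155 267 270 269 267 278 279
  277 267 270 273]
 [  0   0 401 398   6   5   0   0   4   3   6   5 583 303 304 303 305 306
  305 304 307 307]
 [  0   0 380 394   9  12   4  58  29   6   5   2 573 594 599 599 599 599
  599 587 316 316]
 [  0   0 371 374  30  33   6  56  24   7   1   0 512 513 512
[... 298 characters left out ...]
9  19  23  20  71  54  54  53
   53   7  14  14]
 [ 66  66  66   4   4  39  47   4 184 186 186 182   4   4  46  52 114 114
  108   0   9  15]
 [ 67  68 367   2   3  47  72 155 185 222 223 184   4  27   3  48 114 114
   52   0   4  10]
 [535 536 535   2   3   3   5 157 185 186 187 184   4   4   2   0  43   1
    4   4   6  14]
 [536 536 535   0   0   0   0   0   0   4 123 156 266 264 265 265 277 278
  279 265 268 265]
 [535 536 535   0   0   0   0   0   0   0   0   0 599 300 302 305 304 305
  304 302 303 305]
 [535 535 535   0   0   0   0   0   0   0   0   0 599 599 599 570 599 598
  594 587 581 576]
 [535 535 535   0   0   0   0   0   0   0   0   0 599 538 522 510 496 508
  500 507 508 507]]
```

```bash
cat >> h.py <<'E'
def tooldown(ydeg):
    a=np.radians(ydeg); y=np.array([np.cos(a),np.sin(a),0]); z=np.array([0,0,-1.]); return R.from_matrix(np.stack([np.cross(y,z),y,z],1))
def plan(poses,p=None,q=None):
    """print for each successive pose (pos,R) one call's shift/turn fractions"""
    if p is None:
        s=arm.read_state(); p=np.array(s["position"]); q=R.from_quat(s["ee_rot"])
    for (tp,tq) in poses:
        sh=q.inv().apply(np.array(tp)-p)/250; ro=(q.inv()*tq).as_rotvec()/np.pi
        print("shift",sh.round(3).tolist(),"turn",ro.round(3).tolist(),"mm",round(250*np.linalg.norm(sh)),"deg",round(180*np.linalg.norm(ro)))
        p=p+q.apply(sh.round(3)*250); q=q*R.from_rotvec(ro.round(3)*np.pi)
    print("end",p.round(1))
E
python3 - <<'E'
from h import *
s=arm.read_state(); p0=np.array(s["position"]); 
T=np.array([552.5,-133,255]); a0=109.53; a1=197.3
plan([(p0+(T-p0)*f,tooldown(a0+(a1-a0)*f)) for f in (1/3,2/3,1)]+[([552.5,-133,196],tooldown(a1))])
E
```

```text
shift [-0.635, 0.42, -0.032] turn [0.0, -0.0, -0.163] mm 190 deg 29
shift [-0.759, 0.055, -0.031] turn [0.0, 0.0, -0.162] mm 190 deg 29
shift [-0.69, -0.322, -0.032] turn [0.0, 0.0, -0.163] mm 191 deg 29
shift [0.0, -0.0, 0.236] turn [0.0, 0.0, 0.0] mm 59 deg 0
end [ 552.4 -133.   196. ]
```

Call:
{"fn": "arm_command", "kwargs": {
  "rows": [
    [[-0.635,0.42,-0.032],[0,0,-0.163]],
    [[-0.635,0.42,-0.032],[0,0,-0.163]],
    [[-0.635,0.42,-0.032],[0,0,-0.163]],
    [[-0.635,0.42,-0.032],[0,0,-0.163]]
  ],
  "grip": 1
}}

```text
clock: 1.6
position: [324.5, -435.2, 239.6]
ee_rot: [-0.416, 0.909, -0.0, 0.0]
contact_force: [0.6, 0.3, 0.6]
gripper_width: 85.4
grasp_force: 0.0
```

Call:
{"fn": "arm_command", "kwargs": {
  "rows": [
    [[-0.759,0.055,-0.031],[0,0,-0.162]],
    [[-0.759,0.055,-0.031],[0,0,-0.162]],
    [[-0.759,0.055,-0.031],[0,0,-0.162]],
    [[-0.759,0.055,-0.031],[0,0,-0.162]]
  ]
}}

```text
clock: 2.0
position: [439.2, -282.9, 247.6]
ee_rot: [-0.632, 0.775, -0.0, 0.0]
contact_force: [0.5, -0.9, 0.0]
gripper_width: 85.7
grasp_force: 0.0
```

Call:
{"fn": "arm_command", "kwargs": {
  "rows": [
    [[-0.69,-0.322,-0.032],[0,0,-0.163]],
    [[-0.69,-0.322,-0.032],[0,0,-0.163]],
    [[-0.69,-0.322,-0.032],[0,0,-0.163]],
    [[-0.69,-0.322,-0.032],[0,0,-0.163]],
    [[-0.69,-0.322,-0.032],[0,0,-0.163]]
  ]
}}

```text
clock: 2.5
position: [555.2, -129.5, 254.9]
ee_rot: [0.808, -0.59, 0.0, -0.0]
contact_force: [-0.7, -0.2, -1.3]
gripper_width: 85.0
grasp_force: 0.0
```

```bash
python3 - <<'E'
from h import *
arm.get_image("scene")
print({k:np.round(v,3).tolist() for k,v in arm.read_state().items() if k in("clock","position","ee_rot","joints")})
im,d,P=cloud("wrist"); np.savez("wrist1.npz",im=im,d=d,P=P); cv2.imwrite("pics/w1.png",im)
p=P.reshape(-1,3); p=p[~np.isnan(p).any(1)]; b=p[(p[:,2]>214)&(p[:,2]<228)&(np.hypot(p[:,0]-552,p[:,1]+133)<40)]
print(len(b),np.median(b[:,2]) if len(b) else 0, cv2.minAreaRect(b[:,:2].astype(np.float32)) if len(b) else 0)
E
```

```text
{'clock': 2.55, 'joints': [0.052, 0.274, -0.095, -0.0, -1.202, 0.254], 'position': [553.673, -130.968, 254.756], 'ee_rot': [0.807, -0.591, -0.0, 0.0]}
1117 220.29873506523617 ((552.7924194335938, -134.41062927246094), (11.874429702758789, 48.99282455444336), 17.088491439819336)
```

View pics/w1.png

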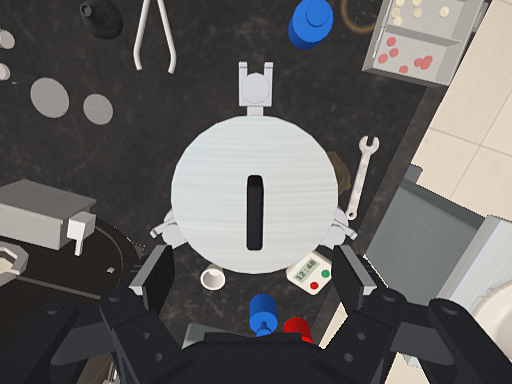

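Call:
{"fn": "arm_command", "kwargs": {
  "rows": [
    [[0.004,0,0.12],[0,0,0]],
    [[0.004,0,0.2],[0,0,0]],
    [[0.004,0,0.236],[0,0,0]],
    [[0.004,0,0.236],[0,0,0]],
    [[0.004,0,0.236],[0,0,0]]
  ]
}}

```text
clock: 3.1
position: [553.1, -134.7, 197.1]
ee_rot: [0.806, -0.593, 0.001, -0.0]
contact_force: [0.8, 0.1, -0.4]
gripper_width: 85.4
grasp_force: 0.0
```

Call:
{"fn": "arm_command", "kwargs": {
  "rows": [
    [[0,0,0],[0,0,0]],
    [[0,0,0],[0,0,0]],
    [[0,0,0],[0,0,0]],
    [[0,0,0],[0,0,0]],
    [[0,0,0],[0,0,0]]
  ],
  "grip": 0
}}

```text
clock: 3.6
position: [553.0, -133.9, 196.2]
ee_rot: [0.806, -0.592, 0.0, -0.0]
contact_force: [4.8, 2.9, 1.7]
gripper_width: 12.4
grasp_force: 6.8
```

Call:
{"fn": "arm_command", "kwargs": {
  "rows": [
    [[0,0,0],[0,0,0.003]],
    [[0,0,0],[0,0,0.009]],
    [[0,0,0],[0,0,0.018]],
    [[0,0,0],[0,0,0.028]],
    [[0,0,0],[0,0,0.039]]
  ]
}}

```text
clock: 4.1
position: [553.2, -133.8, 196.4]
ee_rot: [0.767, -0.641, 0.0, -0.0]
contact_force: [1.3, 1.0, 1.8]
gripper_width: 10.6
grasp_force: 61.0
```

Call:
{"fn": "arm_command", "kwargs": {
  "rows": [
    [[0,0,0],[0,0,0.012]],
    [[0,0,0],[0,0,0.024]],
    [[0,0,0],[0,0,0.036]],
    [[0,0,0],[0,0,0.048]],
    [[0,0,0],[0,0,0.06]]
  ]
}}

```text
clock: 4.6
position: [553.1, -133.8, 196.4]
ee_rot: [-0.703, 0.711, -0.0, 0.0]
contact_force: [1.3, 1.3, 2.2]
gripper_width: 10.6
grasp_force: 61.0
```

Call:
{"fn": "arm_command", "kwargs": {
  "rows": [
    [[0,0,0],[0,0,0.012]],
    [[0,0,0],[0,0,0.024]],
    [[0,0,0],[0,0,0.036]],
    [[0,0,0],[0,0,0.048]],
    [[0,0,0],[0,0,0.06]]
  ]
}}

```text
clock: 5.1
position: [553.0, -133.8, 196.4]
ee_rot: [-0.633, 0.774, -0.0, 0.0]
contact_force: [-0.3, 1.7, 1.8]
gripper_width: 10.9
grasp_force: 61.1
```

Call:
{"fn": "arm_command", "kwargs": {
  "rows": [
    [[0,0,0],[0,0,0.012]],
    [[0,0,0],[0,0,0.024]],
    [[0,0,0],[0,0,0.036]],
    [[0,0,0],[0,0,0.048]],
    [[0,0,0],[0,0,0.06]]
  ]
}}

```text
clock: 5.6
position: [552.8, -133.8, 196.4]
ee_rot: [-0.558, 0.83, -0.0, 0.0]
contact_force: [0.3, 2.4, 2.8]
gripper_width: 10.8
grasp_force: 61.1
```

Call:
{"fn": "arm_command", "kwargs": {
  "rows": [
    [[0,0,0],[0,0,0.012]],
    [[0,0,0],[0,0,0.024]],
    [[0,0,0],[0,0,0.035]],
    [[0,0,0],[0,0,0.045]],
    [[0,0,0],[0,0,0.052]]
  ]
}}

```text
clock: 6.1
position: [552.7, -133.7, 196.4]
ee_rot: [-0.489, 0.873, 0.0, 0.0]
contact_force: [0.5, 2.1, 2.6]
gripper_width: 11.0
grasp_force: 61.2
```

Call:
{"fn": "arm_command", "kwargs": {
  "rows": [
    [[0,0,0],[0,0,0.003]],
    [[0,0,0],[0,0,0.005]],
    [[0,0,0],[0,0,0.005]],
    [[0,0,0],[0,0,0.005]],
    [[0,0,0],[0,0,0.005]]
  ]
}}

```text
clock: 6.6
position: [552.8, -133.7, 196.4]
ee_rot: [-0.482, 0.876, 0.0, 0.0]
contact_force: [-2.1, 4.7, 5.7]
gripper_width: 11.2
grasp_force: 61.5
```

```bash
python3 - <<'E'
from h import *
ax=np.array([552.7,-133.5])
s=arm.read_state(); q=R.from_quat(s["ee_rot"]).as_matrix(); print("tool y ang",np.degrees(np.arctan2(q[1,1],q[0,1])),s["position"],s["contact_force"],s["wrist_torque"])
for c in("scene","side"):
    im,d,P=cloud(c); np.savez(c+"2.npz",im=im,P=P)
    P=P.reshape(-1,3); P=P[~np.isnan(P).any(1)]; rel=P[:,:2]-ax; r=np.hypot(*rel.T); an=np.degrees(np.arctan2(rel[:,1],rel[:,0]))
    g=P[(r>62)&(r<118)&(abs(an-117)<25)&(P[:,2]>90)&(P[:,2]<130)]; print(c,len(g))
    if len(g)>20:
        from scipy.optimize import least_squares
        o=least_squares(lambda x:np.hypot(*(g[:,:2]-x).T)-23,g[:,:2].mean(0)-[0,5],loss="soft_l1").x; e=o-ax; print(o,np.hypot(*e),np.degrees(np.arctan2(e[1],e[0])), "z",np.percentile(g[:,2],[1,99]))
    if c=="scene": cv2.imwrite("pics/d.png",cv2.resize(im[115:225,195:325],None,fx=5,fy=5,interpolation=cv2.INTER_CUBIC))
E
```

```text
tool y ang 147.6866221167174 [ 552.75377609 -133.71175015  196.40970541] [-2.14463622  4.72365064  5.72685275] [ 1.24518577  0.38021137 -0.01104962]
scene 186
[511.12616536 -54.85691227] 88.95571355813969 117.86269458670093 z [ 90.34337821 129.93328238]
side 118
[498.7727112 -91.653348 ] 68.25902695435366 142.1891499609071 z [ 90.38459032 125.49652962]
```

View pics/d.png

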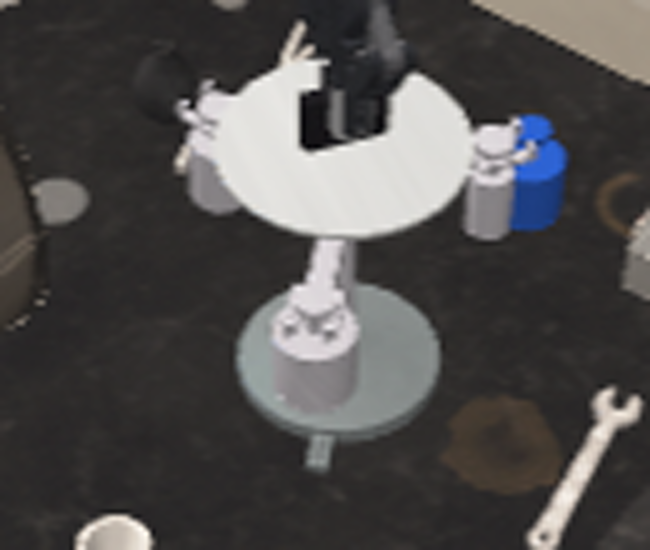

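```bash
cat >> h.py <<'E'
GO=np.array([np.cos(np.radians(117.6)),np.sin(np.radians(117.6)),0])
QG=tooldown(207.6)*R.from_rotvec([0,np.radians(40),0])
ZG=QG.apply([0,0,1])
E
python3 - <<'E'
from h import *
print(ZG)
T=np.array([511,-54,117])+23*ZG; B=T-130*ZG
q0=tooldown(147.69); p0=np.array([552.8,-133.7,196.4])
from scipy.spatial.transform import Slerp
m=Slerp([0,1],R.concatenate([q0,QG]))(0.5)
plan([([552.8,-133.7,275],q0),([510,-50,300],m),(B,QG),(T-60*ZG,QG),(T,QG)],p0,q0)
E
```

```text
[ 0.29780095 -0.56964068 -0.76604444]
shift [0.0, 0.0, -0.314] turn [0.0, 0.0, 0.0] mm 79 deg 0
shift [-0.191, 0.324, -0.1] turn [0.058, 0.101, -0.159] mm 97 deg 35
shift [-0.343, 0.17, 0.29] turn [0.058, 0.1, -0.16] mm 120 deg 36
shift [0.001, -0.0, 0.28] turn [0.0, 0.0, 0.0] mm 70 deg 0
shift [0.0, -0.0, 0.24] turn [0.0, 0.0, 0.0] mm 60 deg 0
end [517.8 -67.2  99.3]
```

Call:
{"fn": "arm_command", "kwargs": {
  "rows": [
    [[0,0,0],[0,0,0]],
    [[0,0,0],[0,0,0]],
    [[0,0,0],[0,0,0]],
    [[0,0,0],[0,0,0]],
    [[0,0,0],[0,0,0]]
  ],
  "grip": 1
}}

```text
clock: 7.2
position: [552.6, -134.1, 195.8]
ee_rot: [-0.482, 0.876, 0.0, -0.0]
contact_force: [-0.3, -0.1, -0.3]
gripper_width: 81.9
grasp_force: 0.0
```

Call:
{"fn": "arm_command", "kwargs": {
  "rows": [
    [[0,0,-0.08],[0,0,0]],
    [[0,0,-0.2],[0,0,0]],
    [[0,0,-0.314],[0,0,0]],
    [[0,0,-0.314],[0,0,0]]
  ]
}}

```text
clock: 7.6
position: [555.0, -134.5, 279.4]
ee_rot: [-0.483, 0.876, -0.003, 0.004]
contact_force: [-0.5, 0.2, 0.4]
gripper_width: 85.6
grasp_force: 0.0
```

Call:
{"fn": "arm_command", "kwargs": {
  "rows": [
    [[-0.191,0.324,-0.1],[0.058,0.101,-0.159]],
    [[-0.191,0.324,-0.1],[0.058,0.101,-0.159]],
    [[-0.191,0.324,-0.1],[0.058,0.101,-0.159]],
    [[-0.191,0.324,-0.1],[0.058,0.101,-0.159]],
    [[-0.191,0.324,-0.1],[0.058,0.101,-0.159]]
  ]
}}

```text
clock: 8.1
position: [508.4, -49.4, 298.3]
ee_rot: [-0.677, 0.714, -0.154, -0.095]
contact_force: [0.8, 0.5, 0.4]
gripper_width: 85.5
grasp_force: 0.0
```

Call:
{"fn": "arm_command", "kwargs": {
  "rows": [
    [[-0.343,0.17,0.29],[0.058,0.1,-0.16]],
    [[-0.343,0.17,0.29],[0.058,0.1,-0.16]],
    [[-0.343,0.17,0.29],[0.058,0.1,-0.16]],
    [[-0.343,0.17,0.29],[0.058,0.1,-0.16]],
    [[-0.343,0.17,0.29],[0.058,0.1,-0.16]]
  ]
}}

```text
clock: 8.6
position: [477.5, 5.8, 196.8]
ee_rot: [0.805, -0.485, 0.291, 0.18]
contact_force: [-0.2, -0.5, 0.4]
gripper_width: 85.6
grasp_force: 0.0
```

```bash
python3 - <<'E'
from h import *
from scipy.optimize import least_squares
for _ in range(4): im,d=arm.get_image("scene")
s=arm.read_state(); print(s["clock"],np.round(s["joints"],3),s["position"].round(1),"rot err deg",np.degrees((R.from_quat(s["ee_rot"]).inv()*QG).as_rotvec()).round(2))
im,d,P=cloud("wrist"); np.savez("wrist2.npz",im=im,d=d,P=P); cv2.imwrite("pics/w2.png",im)
ax=np.array([552.7,-133.7])
for c,P in(("wrist",P),("scene",cloud("scene")[2])):
    P=P.reshape(-1,3); P=P[~np.isnan(P).any(1)]
    g=P[(np.hypot(P[:,0]-511,P[:,1]+54)<30)&(P[:,2]>92)&(P[:,2]<127)]
    if len(g)<20: print(c,len(g)); continue
    o=least_squares(lambda x:np.hypot(*(g[:,:2]-x).T)-23,[511,-54],loss="soft_l1").x; e=o-ax
    t=P[(np.hypot(P[:,0]-511,P[:,1]+54)<30)&(P[:,2]>128)&(P[:,2]<138)]; h=P[(np.hypot(P[:,0]-511,P[:,1]+54)<11)&(P[:,2]>150)&(P[:,2]<165)]
    print(c,len(g),o.round(1),np.hypot(*e).round(1),np.degrees(np.arctan2(e[1],e[0])).round(1),"top z",np.median(t[:,2]),"head z",np.median(h[:,2]),h.mean(0).round(1))
E
```

```text
8.8 [ 0.656  0.156 -0.855  0.898 -0.938 -0.868] [480.    6.8 199.3] rot err deg [ 0.01  0.17 -0.23]
wrist 444 [511. -54.] 89.9 117.6 top z 131.08928526526068 head z 155.13879734379157 [510.9 -53.9 155.2]
scene 0
```

View pics/w2.png

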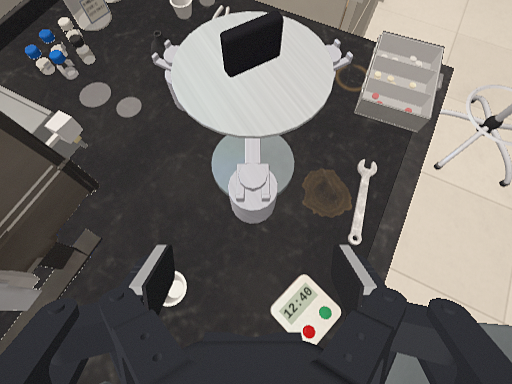

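Call:
{"fn": "arm_command", "kwargs": {
  "rows": [
    [[0.001,0,0.08],[0,0,0]],
    [[0.001,0,0.16],[0,0,0]],
    [[0.001,0,0.24],[0,0,0]],
    [[0.001,0,0.3],[0,0,0]],
    [[0.001,0,0.34],[0,0,0]]
  ]
}}

```text
clock: 9.4
position: [505.1, -42.9, 133.3]
ee_rot: [0.803, -0.488, 0.292, 0.177]
contact_force: [-0.2, -0.4, 0.1]
gripper_width: 85.6
grasp_force: 0.0
```

Call:
{"fn": "arm_command", "kwargs": {
  "rows": [
    [[0,0,0.05],[0,0,0]],
    [[0,0,0.1],[0,0,0]],
    [[0,0,0.14],[0,0,0]],
    [[0,0,0.17],[0,0,0]],
    [[0,0,0.18],[0,0,0]]
  ]
}}

```text
clock: 9.9
position: [518.6, -68.4, 99.1]
ee_rot: [0.803, -0.488, 0.292, 0.177]
contact_force: [-0.5, -0.5, -0.2]
gripper_width: 85.9
grasp_force: 0.0
```

Call:
{"fn": "arm_command", "kwargs": {
  "rows": [
    [[0,0,0],[0,0,0]],
    [[0,0,0],[0,0,0]]
  ]
}}

```text
clock: 10.1
position: [518.2, -67.4, 99.5]
ee_rot: [0.804, -0.487, 0.292, 0.177]
contact_force: [1.3, 0.2, 1.0]
gripper_width: 85.3
grasp_force: 0.0
```

```bash
python3 - <<'E'
from h import *
s=arm.read_state(); print(np.round(s["joints"],3),s["position"].round(1),s["contact_force"].round(1))
im,d,P=cloud("wrist"); cv2.imwrite("pics/w3.png",im)
print("open-pad target", (s["position"]-23*R.from_quat(s["ee_rot"]).apply([0,0,1])).round(1))
E
```

```text
[ 0.268  0.326 -0.99   1.473 -0.682 -1.169] [518.2 -67.4  99.5] [1.3 0.2 1. ]
open-pad target [511.3 -54.3 117.1]
```

View pics/w3.png

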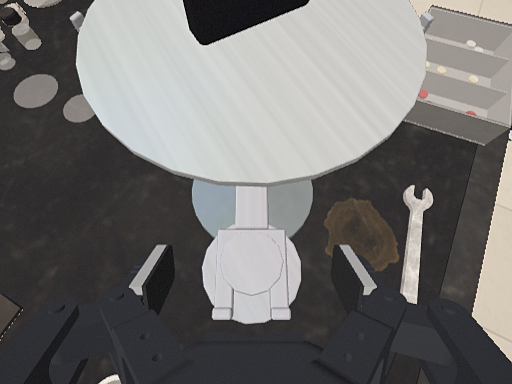

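Call:
{"fn": "arm_command", "kwargs": {
  "rows": [
    [[0,0,0],[0,0,0]],
    [[0,0,0],[0,0,0]],
    [[0,0,0],[0,0,0]],
    [[0,0,0],[0,0,0]],
    [[0,0,0],[0,0,0]]
  ],
  "grip": 0
}}

```text
clock: 10.65
position: [518.1, -67.1, 99.4]
ee_rot: [0.804, -0.486, 0.292, 0.177]
contact_force: [-1.6, 2.4, 2.3]
gripper_width: 44.7
grasp_force: 60.6
```

Call:
{"fn": "arm_command", "kwargs": {
  "rows": [
    [[0,0,0],[0,0,0]],
    [[0,0,0],[0,0,0]],
    [[0,0,0],[0,0,0]]
  ]
}}

```text
clock: 10.95
position: [518.1, -67.1, 99.3]
ee_rot: [0.804, -0.486, 0.292, 0.177]
contact_force: [-1.1, 3.2, 4.7]
gripper_width: 44.7
grasp_force: 60.7
```

```bash
python3 - <<'E'
from h import *
s=arm.read_state(); q=R.from_quat(s["ee_rot"]); p=s["position"]; print(p,s["contact_force"],s["gripper_width"],s["grasp_force"],s["wrist_torque"])
im,d,P=cloud("wrist"); cv2.imwrite("pics/w4.png",im)
p=np.array([518,-67.4,99.4])
plan([(p+[0,0,9],q),(p+[0,0,9]+GO*40,q),(p+[0,0,60]+GO*75,q)],p,q)
E
```

```text
[518.09619462 -67.13312359  99.34792659] [-1.09172475  3.20609123  4.6535003 ] 44.688213222752886 60.726996660232544 [0.96830474 0.51610532 0.01809161]
shift [0.023, 0.0, -0.028] turn [0.0, 0.0, 0.0] mm 9 deg 0
shift [-0.123, -0.0, -0.102] turn [0.0, 0.0, 0.0] mm 40 deg 0
shift [0.024, -0.0, -0.247] turn [0.0, 0.0, 0.0] mm 62 deg 0
end [483.1  -0.9 159.4]
```

View pics/w4.png

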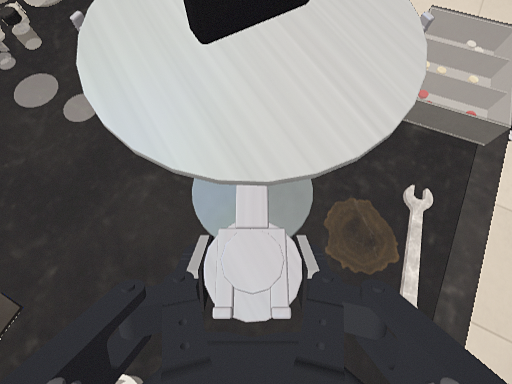

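Call:
{"fn": "arm_command", "kwargs": {
  "rows": [
    [[0.005,0,-0.006],[0,0,0]],
    [[0.01,0,-0.012],[0,0,0]],
    [[0.016,0,-0.019],[0,0,0]],
    [[0.023,0,-0.028],[0,0,0]],
    [[0.023,0,-0.028],[0,0,0]]
  ]
}}

```text
clock: 11.5
position: [517.7, -67.3, 108.1]
ee_rot: [0.804, -0.487, 0.292, 0.177]
contact_force: [-0.2, -0.2, -2.3]
gripper_width: 44.9
grasp_force: 61.3
```

Call:
{"fn": "arm_command", "kwargs": {
  "rows": [
    [[0,0,0],[0,0,0]],
    [[0,0,0],[0,0,0]]
  ]
}}

```text
clock: 11.7
position: [517.6, -67.3, 107.9]
ee_rot: [0.804, -0.486, 0.292, 0.177]
contact_force: [-0.6, -0.3, -1.6]
gripper_width: 44.9
grasp_force: 61.3
```

```bash
python3 - <<'E'
from h import *
im,d,P=cloud("wrist"); P=P.reshape(-1,3); P=P[~np.isnan(P).any(1)]
s=arm.read_state(); print(s["position"].round(1),s["contact_force"].round(1),s["wrist_torque"].round(2))
h=P[(np.hypot(P[:,0]-511,P[:,1]+54)<10)&(P[:,2]>140)]; print("head z",np.percentile(h[:,2],[5,50,95]))
t=P[(np.hypot(P[:,0]-511,P[:,1]+54)<30)&(P[:,2]>128)&(P[:,2]<147)]; print("cyl top",np.median(t[:,2]),len(t))
E
```

```text
[517.6 -67.4 107.9] [ 0.8  0.1 -2.1] [ 1.49  0.78 -0.05]
head z [162.87136496 163.94045085 164.94866561]
cyl top 139.80709581878935 4357
```

Call:
{"fn": "arm_command", "kwargs": {
  "rows": [
    [[-0.015,0,-0.012],[0,0,0]],
    [[-0.04,0,-0.033],[0,0,0]],
    [[-0.071,0,-0.059],[0,0,0]],
    [[-0.1,0,-0.083],[0,0,0]],
    [[-0.123,0,-0.102],[0,0,0]]
  ]
}}

```text
clock: 12.25
position: [498.8, -31.0, 107.8]
ee_rot: [0.804, -0.486, 0.292, 0.177]
contact_force: [0.6, -0.0, -2.5]
gripper_width: 44.6
grasp_force: 61.4
```

Call:
{"fn": "arm_command", "kwargs": {
  "rows": [
    [[0.01,0,-0.1],[0,0,0]],
    [[0.018,0,-0.18],[0,0,0]],
    [[0.024,0,-0.247],[0,0,0]],
    [[0.024,0,-0.247],[0,0,0]],
    [[0.024,0,-0.247],[0,0,0]]
  ]
}}

```text
clock: 12.75
position: [482.8, -0.4, 158.9]
ee_rot: [0.804, -0.486, 0.292, 0.177]
contact_force: [-1.2, -0.5, -2.4]
gripper_width: 45.0
grasp_force: 62.0
```

```bash
python3 - <<'E'
from h import *
from scipy.optimize import least_squares
s=arm.read_state(); q=R.from_quat(s["ee_rot"]); p=s["position"]; print(np.round(s["joints"],3),p.round(1),s["contact_force"].round(1),s["gripper_width"])
# weight in tool frame from wrist depth
im,d,P=cloud("wrist"); P=P.reshape(-1,3); P=P[~np.isnan(P).any(1)]
W=p-23*q.apply([0,0,1]); print("nominal grasp pt",W.round(1))
h=P[(np.hypot(P[:,0]-W[0],P[:,1]-W[1])<20)&(P[:,2]>W[2]+30)&(P[:,2]<W[2]+45)]
print("head",len(h),np.median(h[:,2]), cv2.minEnclosingCircle(h[:,:2].astype(np.float32)), h.mean(0).round(1))
# is head plane level
A=np.c_[h[:,:2]-h[:,:2].mean(0),np.ones(len(h))]; print("tilt",np.linalg.lstsq(A,h[:,2],rcond=None)[0][:2])
im,d,P=cloud("scene"); cv2.imwrite("pics/e.png",cv2.resize(im[115:305,150:330],None,fx=3.1,fy=3.1,interpolation=cv2.INTER_CUBIC)); P=P.reshape(-1,3); P=P[~np.isnan(P).any(1)]
k=P[(np.hypot(P[:,0]-513,P[:,1]-235)<45)&(P[:,2]>95)&(P[:,2]<125)]; hh=np.round(k[:,2]); print("pan z",np.percentile(k[:,2],[5,25,50,75,95]))
print("pan circle",cv2.minEnclosingCircle(k[:,:2].astype(np.float32))); 
i=k[np.hypot(k[:,0]-513,k[:,1]-235)<25]; print("floor",len(i),np.median(i[:,2]),i[:,2].std())
E
```

```text
[ 0.601  0.213 -0.923  1.02  -0.845 -0.977] [ 4.828e+02 -4.000e-01  1.589e+02] [-1.2 -0.5 -2.4] 45.04758510765842
nominal grasp pt [475.9  12.7 176.6]
head 3114 214.8645119800429 ((475.67193603515625, 12.149250030517578), 11.963665962219238) [475.4  12.6 214.9]
tilt [-0.00329451 -0.00646307]
pan z [106.07428576 107.86756238 109.22979904 110.58874293 113.2159371 ]
pan circle ((512.5558471679688, 233.98939514160156), 39.6417236328125)
floor 307 108.85391471231333 1.7171606283107954
```

View pics/e.png

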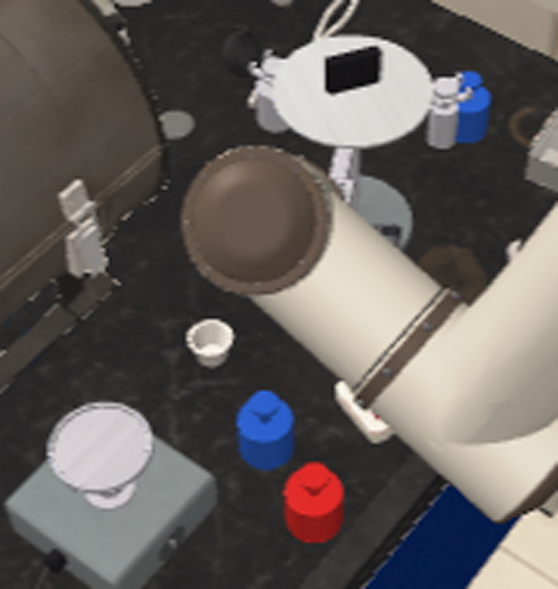

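```bash
python3 - <<'E'
from h import *
s=arm.read_state(); q=R.from_quat(s["ee_rot"])
p=np.array([483.1,-.9,159.4])
plan([([500,105,172],q),([520,221.3,172],q),([520,221.3,145],q)],p,q)
E
```

```text
shift [-0.231, -0.256, -0.26] turn [0.0, 0.0, 0.0] mm 108 deg 0
shift [-0.287, -0.287, -0.241] turn [0.0, 0.0, 0.0] mm 118 deg 0
shift [-0.069, 0.0, 0.082] turn [0.0, 0.0, 0.0] mm 27 deg 0
end [520.  221.3 145.1]
```

Call:
{"fn": "arm_command", "kwargs": {
  "rows": [
    [[-0.02,-0.025,-0.05],[0,0,0]],
    [[-0.07,-0.08,-0.12],[0,0,0]],
    [[-0.13,-0.14,-0.18],[0,0,0]],
    [[-0.185,-0.2,-0.225],[0,0,0]],
    [[-0.231,-0.256,-0.26],[0,0,0]]
  ]
}}

```text
clock: 13.35
position: [499.9, 105.3, 171.0]
ee_rot: [0.804, -0.487, 0.292, 0.178]
contact_force: [0.7, -0.2, -3.0]
gripper_width: 44.5
grasp_force: 62.0
```

Call:
{"fn": "arm_command", "kwargs": {
  "rows": [
    [[-0.06,-0.06,-0.05],[0,0,0]],
    [[-0.12,-0.12,-0.1],[0,0,0]],
    [[-0.18,-0.18,-0.15],[0,0,0]],
    [[-0.24,-0.24,-0.2],[0,0,0]],
    [[-0.275,-0.275,-0.23],[0,0,0]]
  ]
}}

```text
clock: 13.85
position: [519.8, 217.1, 170.4]
ee_rot: [0.804, -0.486, 0.292, 0.178]
contact_force: [-0.1, 0.4, -2.3]
gripper_width: 44.7
grasp_force: 62.0
```

Call:
{"fn": "arm_command", "kwargs": {
  "rows": [
    [[-0.012,-0.012,-0.011],[0,0,0]],
    [[-0.012,-0.012,-0.011],[0,0,0]],
    [[-0.012,-0.012,-0.011],[0,0,0]],
    [[-0.012,-0.012,-0.011],[0,0,0]],
    [[-0.012,-0.012,-0.011],[0,0,0]]
  ]
}}

```text
clock: 14.35
position: [519.8, 220.4, 171.9]
ee_rot: [0.804, -0.487, 0.292, 0.177]
contact_force: [-0.5, 0.3, -2.2]
gripper_width: 44.9
grasp_force: 62.0
```

```bash
python3 - <<'E'
from h import *
for c in ("wrist","side","scene"):
    s=arm.read_state(); p=s["position"]; im,d,P=cloud(c); np.savez(c+"5.npz",im=im,P=P); P=P.reshape(-1,3); P=P[~np.isnan(P).any(1)]
    if c=="wrist":
        print(np.round(s["joints"],3),p.round(1),s["contact_force"].round(2),s["gripper_width"]); w=p[:2]+[-7.2,12.9]
        h=P[(np.hypot(*(P[:,:2]-w).T)<20)&(P[:,2]>p[2]+50)&(P[:,2]<p[2]+65)]; print("head",np.median(h[:,2]),cv2.minEnclosingCircle(h[:,:2].astype(np.float32)))
        f=P[(abs(P[:,0]-512)<200)&(abs(P[:,1]-150)<150)&(P[:,2]<10)]; print("table bias",np.median(f[:,2]))
        cs=P[(abs(P[:,0]-512)<75)&(abs(P[:,1]-235)<75)&(P[:,2]>45)&(P[:,2]<60)]; print("case",len(cs),np.median(cs[:,2]) if len(cs) else 0)
    k=P[(np.hypot(P[:,0]-513,P[:,1]-235)<46)&(P[:,2]>98)&(P[:,2]<122)]; r=np.hypot(*(k[:,:2]-[512.8,234.2]).T)
    print(c,"pan pts",len(k)); 
    if len(k)>10:
        print(" floor",np.median(k[r<34][:,2]),(r<34).sum()," rim",np.percentile(k[r>35][:,2],[50,90]),"ext",k.min(0).round(1),k.max(0).round(1))
    cv2.imwrite(f"pics/f_{c}.png",im)
E
```

```text
[ 0.948  0.425 -0.499  0.69  -1.119 -0.927] [519.8 220.4 171.9] [-0.5   0.33 -2.16] 44.87645831514225
head 227.86681231467696 ((512.6111450195312, 232.86834716796875), 12.03764820098877)
table bias -0.8948681680670916
case 795 49.16162151858396
wrist pan pts 1511
 floor 108.1814139658269 696  rim [111.56715865 112.73219854] ext [474.5 225.4 105.7] [538.5 272.8 114. ]
side pan pts 215
 floor 109.50699036657227 128  rim [110.85818215 113.85922869] ext [476.6 192.8 105.5] [550.8 275.6 116.5]
scene pan pts 381
 floor 108.73272813407067 320  rim [111.39925245 113.6994516 ] ext [472.8 201.3 104.4] [527.9 257.7 115.8]
```

Call:
{"fn": "arm_command", "kwargs": {
  "rows": [
    [[-0.03,0,0.036],[0,0,0]],
    [[-0.06,0,0.072],[0,0,0]],
    [[-0.085,0,0.101],[0,0,0]],
    [[-0.104,0,0.124],[0,0,0]],
    [[-0.113,0,0.135],[0,0,0]]
  ]
}}

```text
clock: 15.0
position: [519.6, 220.9, 126.5]
ee_rot: [0.804, -0.486, 0.292, 0.178]
contact_force: [0.5, -0.4, -1.7]
gripper_width: 44.8
grasp_force: 62.0
```

Call:
{"fn": "arm_command", "kwargs": {
  "rows": [
    [[0,0,0],[0,0,0]],
    [[0,0,0],[0,0,0]],
    [[0,0,0],[0,0,0]]
  ]
}}

```text
clock: 15.3
position: [520.1, 221.5, 128.2]
ee_rot: [0.804, -0.487, 0.292, 0.177]
contact_force: [0.4, -0.3, -2.9]
gripper_width: 44.9
grasp_force: 62.0
```

```bash
python3 - <<'E'
from h import *
f=[]
for k in range(6):
    im,d,P=cloud("wrist"); s=arm.read_state(); f.append(s["contact_force"])
p=s["position"]; print(p.round(1),np.mean(f,0).round(2),np.std(f,0).round(2)); P=P.reshape(-1,3); P=P[~np.isnan(P).any(1)]
w=p[:2]+[-7.2,12.9]
h=P[(np.hypot(*(P[:,:2]-w).T)<20)&(P[:,2]>p[2]+50)&(P[:,2]<p[2]+65)]; print("head",np.median(h[:,2]),cv2.minEnclosingCircle(h[:,:2].astype(np.float32)))
k=P[(np.hypot(P[:,0]-513,P[:,1]-235)<46)&(P[:,2]>98)&(P[:,2]<122)]; r=np.hypot(*(k[:,:2]-[513.2,234]).T)
a=(r<34)&(r>26); print("floor",np.median(k[a][:,2]),a.sum(),"rim",np.percentile(k[r>36][:,2],[50,90]),"ext",k.min(0).round(1),k.max(0).round(1))
cv2.imwrite("pics/g.png",im)
E
```

```text
[519.9 221.3 128. ] [ 0.25  0.15 -2.24] [0.33 0.55 0.54]
head 183.99128136653405 ((512.8313598632812, 233.83859252929688), 12.010870933532715)
floor 108.24537989253753 1464 rim [111.96486658 112.85266207] ext [475.2 195.7 106.2] [550.  272.6 115.3]
```

Call:
{"fn": "arm_command", "kwargs": {
  "rows": [
    [[-0.005,0,0.006],[0,0,0]],
    [[-0.01,0,0.012],[0,0,0]],
    [[-0.015,0,0.018],[0,0,0]],
    [[-0.015,0,0.018],[0,0,0]],
    [[-0.015,0,0.018],[0,0,0]]
  ]
}}

```text
clock: 16.1
position: [519.9, 221.2, 121.8]
ee_rot: [0.804, -0.486, 0.292, 0.177]
contact_force: [-0.0, -0.1, -2.2]
gripper_width: 45.2
grasp_force: 62.0
```

Call:
{"fn": "arm_command", "kwargs": {
  "rows": [
    [[-0.0026,0,0.0031],[0,0,0]],
    [[-0.0026,0,0.0031],[0,0,0]],
    [[-0.0026,0,0.0031],[0,0,0]],
    [[-0.0026,0,0.0031],[0,0,0]]
  ]
}}

```text
clock: 16.5
position: [519.9, 221.3, 121.0]
ee_rot: [0.804, -0.486, 0.292, 0.177]
contact_force: [0.1, 0.0, -2.1]
gripper_width: 45.3
grasp_force: 62.0
```

```bash
cat > f.py <<'E'
from h import *
f=[]
for k in range(6):
    im,d,P=cloud("wrist"); s=arm.read_state(); f.append(s["contact_force"])
p=s["position"]; print(s["clock"],p.round(1),np.mean(f,0).round(2),"width",s["gripper_width"]); P=P.reshape(-1,3); P=P[~np.isnan(P).any(1)]
h=P[(np.hypot(*(P[:,:2]-[513,234]).T)<20)&(P[:,2]>155)&(P[:,2]<200)]; hz=np.median(h[:,2])
k=P[(np.hypot(P[:,0]-513,P[:,1]-235)<46)&(P[:,2]>98)&(P[:,2]<122)]; r=np.hypot(*(k[:,:2]-[513.2,234]).T)
a=(r<34)&(r>26); fl=np.median(k[a][:,2]); print("head",hz,"floor",fl,a.sum(),"gap",hz-68-fl,"rim",np.median(k[r>36][:,2]),cv2.minEnclosingCircle(h[:,:2].astype(np.float32)))
E
python3 f.py
```

```text
16.8 [519.9 221.2 120.9] [ 0.27 -0.03 -2.43] width 44.76411385283857
head 176.89647228063515 floor 108.27253596690974 1566 gap 0.6239363137254088 rim 111.92211080182861 ((512.0726928710938, 234.2869415283203), 12.717181205749512)
```

Next come two 1 mm steps, checking the force after each.

Call:
{"fn": "arm_command", "kwargs": {
  "rows": [
    [[-0.0026,0,0.0031],[0,0,0]],
    [[-0.0026,0,0.0031],[0,0,0]],
    [[-0.0026,0,0.0031],[0,0,0]]
  ]
}}

```text
clock: 17.1
position: [519.9, 221.3, 120.0]
ee_rot: [0.804, -0.486, 0.292, 0.177]
contact_force: [-0.0, -0.1, -1.9]
gripper_width: 44.7
grasp_force: 62.0
```

Call:
{"fn": "arm_command", "kwargs": {
  "rows": [
    [[-0.0026,0,0.0031],[0,0,0]],
    [[-0.0026,0,0.0031],[0,0,0]],
    [[-0.0026,0,0.0031],[0,0,0]]
  ]
}}

```text
clock: 17.4
position: [519.9, 221.3, 119.0]
ee_rot: [0.804, -0.486, 0.292, 0.177]
contact_force: [0.0, 0.4, -1.1]
gripper_width: 44.8
grasp_force: 62.0
```

```bash
python3 f.py
```

```text
17.7 [519.9 221.3 119. ] [ 0.38  0.18 -0.88] width 45.05375090059068
head 174.94913997438357 floor 106.81897566737533 1571 gap 0.13016430700824344 rim 110.6507547955408 ((512.741943359375, 233.79977416992188), 12.022736549377441)
```

Call:
{"fn": "arm_command", "kwargs": {
  "rows": [
    [[-0.0026,0,0.0031],[0,0,0]],
    [[-0.0026,0,0.0031],[0,0,0]],
    [[-0.0026,0,0.0031],[0,0,0]]
  ]
}}

```text
clock: 18.0
position: [519.9, 221.3, 118.0]
ee_rot: [0.804, -0.486, 0.292, 0.177]
contact_force: [-0.1, 0.7, 0.1]
gripper_width: 44.9
grasp_force: 62.0
```

```bash
python3 f.py
```

```text
18.3 [519.9 221.3 118. ] [ 0.01  0.27 -0.24] width 44.707457578280255
head 173.93657474689567 floor 105.8639808662898 1578 gap 0.07259388060587924 rim 109.54001855549316 ((512.8473510742188, 233.9070281982422), 11.961048126220703)
```

Call:
{"fn": "arm_command", "kwargs": {
  "rows": [
    [[0,0,0],[0,0,0]],
    [[0,0,0],[0,0,0]],
    [[0,0,0],[0,0,0]],
    [[0,0,0],[0,0,0]],
    [[0,0,0],[0,0,0]]
  ],
  "grip": 0.65
}}

```text
clock: 18.8
position: [519.8, 221.2, 117.9]
ee_rot: [0.804, -0.486, 0.292, 0.177]
contact_force: [-0.2, 0.6, 0.2]
gripper_width: 55.6
grasp_force: 0.0
```

Call:
{"fn": "arm_command", "kwargs": {
  "rows": [
    [[0,0,0],[0,0,0]],
    [[0,0,0],[0,0,0]],
    [[0,0,0],[0,0,0]],
    [[0,0,0],[0,0,0]],
    [[0,0,0],[0,0,0]]
  ],
  "grip": 1
}}

```text
clock: 19.3
position: [519.9, 221.3, 117.9]
ee_rot: [0.804, -0.486, 0.292, 0.177]
contact_force: [0.2, -0.2, -0.2]
gripper_width: 85.4
grasp_force: 0.0
```

```bash
python3 f.py
```

```text
19.6 [519.8 221.2 117.9] [-0.13  0.03 -0.06] width 85.29597574562467
head 173.60999185686325 floor 105.63005730482992 2380 gap -0.020065447966672423 rim 109.40437490438637 ((512.312255859375, 233.49880981445312), 11.958898544311523)
```

Call:
{"fn": "arm_command", "kwargs": {
  "rows": [
    [[0,0,-0.06],[0,0,0]],
    [[0,0,-0.16],[0,0,0]],
    [[0,0,-0.3],[0,0,0]],
    [[0,0,-0.45],[0,0,0]],
    [[0,0,-0.55],[0,0,0]]
  ]
}}

```text
clock: 20.1
position: [478.8, 301.3, 225.3]
ee_rot: [0.805, -0.486, 0.292, 0.176]
contact_force: [0.7, -0.0, -0.8]
gripper_width: 85.2
grasp_force: 0.0
```

Call:
{"fn": "arm_command", "kwargs": {
  "rows": [
    [[0,0,-0.1],[0,0,0]],
    [[0,0,-0.1],[0,0,0]],
    [[0,0,-0.1],[0,0,0]]
  ]
}}

```text
clock: 20.4
position: [471.3, 313.5, 242.0]
ee_rot: [0.804, -0.486, 0.292, 0.177]
contact_force: [-0.3, 0.6, -0.4]
gripper_width: 85.4
grasp_force: 0.0
```

```bash
python3 f.py; python3 - <<'E'
from h import *
im,d=arm.get_image("wrist"); im2,_=arm.get_image("scene"); cv2.imwrite("pics/fin.png",np.hstack([cv2.resize(im,(400,300)),cv2.resize(im2[90:330,130:350],(330,300))]))
E
```

```text
20.7 [471.7 312.9 241.8] [-0.19 -0.13 -0.2 ] width 85.30029902816491
head 173.29050799388952 floor 105.34938779670972 705 gap -0.058879802820200666 rim 109.06596422086761 ((511.8352966308594, 234.27593994140625), 11.925606727600098)
```

View pics/fin.png

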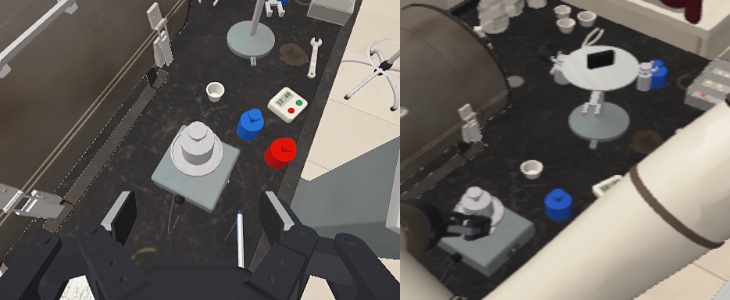

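The wide weight stands upright in the middle of the pan, at about (197,145) in the left half. The other two weights are still on their hooks, with the empty fork above the pointer at about (595,100) in the right half. The bystanders are where they were.

```bash
python3 -c "
from bench import arm
print(arm.job_done())"
```

```text
the job is handed in; nothing more can be done
None
```

The job is handed in at about 21 s: the stand was turned until the wide weight hung above the pointer, and that weight now stands upright near the centre of the pan, set down gently (pan pressed about 3 mm by the camera depth), with the other two weights still on their hooks.

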